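# Drive the old stopper out of the roll-on service stand

## Task

On this waxing-salon counter one bore of the two-bore service stand still holds an old flat-topped stopper. Take the ejector rod (stout black handle, wide collar) out of the tool rack, push it down through that bore so that the stopper drops out into the tray underneath and the rod's collar comes to rest flat on the stand, then let go and leave the rod standing there. Leave the roller head, the part with the ball on top in the other bore, seated as it is.

Things in the scene. Friction and masses are not known exactly. Their poses are not given: they have to be found in the camera images.
- ejector: Ejector rod, loose, upright in one hole of a wooden rack, collar on the rack's top (85 mm high); a thin wooden stirring stick (top at 146 mm) is 110 mm away. From the bottom up: steel shaft 16 mm diameter, 62 mm long; steel collar 50 mm diameter, 6 mm thick; black round handle 26 mm diameter, 62 mm tall; 0.22 kg. Origin: centre of the shaft's bottom end; z up along the rod.
- stopper: Old stopper, loose: white plug, flat top, 34 mm diameter, 24 mm tall, lowest 9 mm tapered; 35 g. Seated upright in either bore of the stand, top about 12 mm below the stand's top. Spring catches in the bore wall hold it: it yields to a push of about 5 to 15 N and falls once driven down some 21 mm. Origin: centre of its bottom face; z up while seated.
- roller_head: Roller head, loose: the same plug in the stand's other bore, but with a neck and a 27 mm steel ball that stands about 24 mm above the stand's top. It must stay there. Origin: centre of its bottom face; z up.
- stand: Service stand, fixed: aluminium head 90 (x) by 220 (y) mm, 45 mm thick, flat top 115 mm above the counter, over a white catch tray (floor at 10 mm, rim at 24 mm). Two vertical through bores, 36 mm diameter, at x = 0, y = -55 and +55 mm. Origin: centre of the underside, on the counter; z up. With the collar resting on the stand the rod's bottom end is 53 mm above the counter.
Things that resemble listed ones, but are neither listed nor needed, are in the scene too. What is shaped like the ejector but red is not meant.

How it is judged (in metres and radians):
On the way, in this order (a step that is already met when the one before it is completed fails the run):
1. the ejector is lifted clear of the rack, its bottom end above 100 mm (height (world z) of ejector above 0.1 m), for 0.05 s.
2. the ejector's end presses on the stopper while it is still in its bore (contact force between ejector and stopper above 1 N and z of stopper in the frame of stand above 0.055 m and horizontal distance between ejector and stopper below 0.02 m), for 0.02 s.
At the end, for the whole second after the job is handed in: The stopper rests in the tray (origin below 45 mm, within the tray); the released ejector stands in the bore, within 10 degrees of upright, collar within 8 mm of the stand's top, axis within 18 mm of the bore's in x and y; the roller head is within 12 mm of its start (z of stopper in the frame of stand below 0.045 m and x of stopper in the frame of stand between -0.065 and 0.065 m and y of stopper in the frame of stand between -0.11 and 0.11 m and linear speed of each of stopper, ejector below 0.02 m/s and z of ejector in the frame of stand between 0.045 and 0.061 m and angle between ejector's own z axis and vertical below 0.17 rad and x of ejector in the frame of stand between -0.018 and 0.018 m and (y of ejector in the frame of stand between 0.037 and 0.073 m or y of ejector in the frame of stand between -0.073 and -0.037 m) and distance of roller_head from where it was at the start of the episode below 0.012 m); the robot touches nothing.
It fails at once if the roller head is pushed or pulled more than 15 mm from its seat (distance of roller_head from where it was at the start of the episode above 0.015 m).
It also fails if it takes over 38 s, if anything falls off the work surface, if the arm or the gripper's body presses on something with over 40 N, if the wrist force passes 120 N, or if a joint passes its speed limit or range.

## Robot

A 6-joint arm with a two-finger parallel gripper is mounted at the origin on the work surface. World frame = base frame: x ahead of the robot, y to its left, z up, the work surface at z = 0. Lengths are in mm, angles in rad, forces in N, time in s.
With the tool pointing down it reaches from about 275 to 725 mm from the base axis. Payload 15.9 kg.
Tool frame: the origin (TCP) lies midway between the tips of the shut fingers; the grasp point (between the pads) lies 19 mm behind it; z points along the fingers, y is the line along which they close (so a half turn about z gives the same grasp; the last joint's range is limited). The gripper opens to 85 mm and grips with 20 to 120 N. Pads are 22 mm wide; open, the fingers measure 114 mm over their backs; the gripper's body (76 mm by 85 mm) begins 54 mm behind the grasp point. The pads swing forward as they close: fully open they stand 13 mm farther back than shut.
Start: joints at [1.319, 0.213, -0.034, 1.323, 0, 1.571], TCP at [124.568, 484.219, 231.306] pointing down, gripper open.
Joint ranges: [-2.98, 2.98], [-0.74, 1.72], [-1.14, 1.35], [-2.1, 2.04], [-1.57, 1.44], [-3.14, 3.14]. Speed limits (rad/s): [1.89, 1.89, 2.39, 2.57, 3.14, 3.14].

## Interface

Orientations are given as [roll, pitch, yaw] about the fixed x, y, z axes, in that order (R = Rz(yaw) Ry(pitch) Rx(roll)).
In Python, from workcell import telemetry, viewer, bot gives the robot as it stands.
- The arm moves only by the shell command python3 -m handwheel 'ROWS' [OPENING]. ROWS is JSON, a list of rows, each a list of 4 numbers: the shift along the tool's x, y, z in cm, then the turn about the tool's z in degrees. A call has 1 to 20 rows; each row is the pose to reach, as a shift and turn from the pose commanded when the call began, along the tool's axes at that moment; what a row does not reach only later rows make up. A row lasts 1/12 s, in which the tool goes at most 41.7 mm and 7.16 degrees, less where a joint would pass 70% of its speed; a pose out of reach is approached as far as the arm can. A call with a gripper value outside its range is refused whole. OPENING is the opening, from -1 (shut) to 1 (fully open), set as the call begins (- or left out, the last holds). The fingers move at their own pace and stop on an object; the grip force is fixed at half the most. Time passes only in rows, so rows that repeat a pose let the fingers close. It gives the time, the measured TCP pose, the force, the opening and the grip force at its end, in the units of the state.
- telemetry.get_state(): the state, without advancing time (a new reading comes with each control period).
- viewer.capture(name): name is "scene" or "top" or "wrist"; returns the picture (480x640x3 uint8, red, green, blue); there is no depth.
- viewer.calibration(name): a dict with "fx", "fy", "cx", "cy" (pixels), "distortion" ([k1, k2, p1, p2, k3] as OpenCV has them; the pictures are not rectified), "position" and "rotation" of the camera in the world; the wrist camera has in their place "tool_from_camera" (4x4, takes a point from camera to tool coordinates, whose origin is the TCP and whose axes are the flange's). Camera axes: x right, y down, z forward; pixel columns grow to the right and rows downward; lengths in mm; the calibration is good to about 2 mm. A picture is of the moment at which its call begins: read the wrist's pose just before it. calibration takes no time and is no camera call.
- bot.job_done(): hands the job in; it is judged then, once.
The state is a dict: "clock": time; "joints": joint angles; "joint_velocities": joint speeds; "effort": joint torques, N m; "eef_pos": TCP position; "orientation": TCP orientation; "ft_force": force on the tool from outside, world axes, zero at the start; "moment": the same for the moment, N m; "gripper_width": opening from 0.0 (shut) to 1.0 (fully open); "grasp_force": force on a finger pad.
Only numpy, scipy, OpenCV 4.12 (cv2) and the standard library are available. Lean on these libraries where they do the work, as an engineer would, in place of code of your own. Each camera call takes 0.05 s, during which the arm holds its last target. There are 200 camera calls.

## Working session

There is one attempt and no reset: what is moved stays moved. The work goes in short steps, Python scripts to look and compute and a shell command to move; the robot and the scene stay as the last step left them, time stands still between calls to the robot, and variables do not carry over. Pictures are saved under pics/ and viewed, at most 10 in all, crops included, and the job is handed in when it is done.

```bash
mkdir -p pics; python3 - <<'E'
from workcell import telemetry, viewer
import cv2
s=telemetry.get_state(); print(s)
for n in("scene","top"):
    c=viewer.calibration(n); print(n,c)
    cv2.imwrite(f"pics/{n}0.png",viewer.capture(n)[:,:,::-1])
print(viewer.calibration("wrist"))
E
```

```text
{'clock': 0.0, 'joints': array([ 1.31897617e+00,  2.13376661e-01, -3.50514460e-02,  1.32350153e+00,
       -3.09587673e-05,  1.57078098e+00]), 'joint_velocities': array([ 0.00059594, -0.00072468,  0.00070414, -0.00013429,  0.00206411,
        0.00045756]), 'effort': array([-1.00063236e-03, -6.86159921e+01,  4.87112045e+01,  1.77230837e-02,
        2.00538756e-05,  5.86293254e-06]), 'eef_pos': array([124.50861848, 483.89974637, 230.8089543 ]), 'orientation': array([-3.14045934e+00,  3.09413581e-05,  2.88978787e+00]), 'ft_force': array([ 0.03034612, -0.11489672, -0.41347402]), 'moment': array([ 0.03856263, -0.01098295, -0.00036013]), 'grasp_force': 0.0, 'gripper_width': 1.0008194303049998}
scene {'fx': 516.5961368304522, 'fy': 516.5961368304522, 'cx': 323.23711690575465, 'cy': 237.5428716226576, 'distortion': array([-0.1420274,  0.       ,  0.       ,  0.       ,  0.       ]), 'position': array([930.92237989, 284.31661967, 715.37660682]), 'rotation': array([-2.50767131,  0.01449908,  2.17097435])}
top {'fx': 524.0035036324792, 'fy': 524.0035036324792, 'cx': 320.0131253345803, 'cy': 235.38028886286628, 'distortion': array([0.03250507, 0.        , 0.        , 0.        , 0.        ]), 'position': array([455.81174333,   8.39520867, 820.83151637]), 'rotation': array([-3.00120901, -0.02219382, -1.57431113])}
{'fx': 393.8110038238724, 'fy': 393.8110038238724, 'cx': 315.251635950066, 'cy': 240.82387521855625, 'distortion': array([-0.07324178,  0.        ,  0.        ,  0.        ,  0.        ]), 'tool_from_camera': array([[-7.95257246e-04, -9.46184332e-01, -3.23627220e-01,
         8.34507707e+01],
       [ 9.99999669e-01, -6.96301654e-04, -4.21556835e-04,
        -7.80704269e-01],
       [ 1.73528304e-04, -3.23627448e-01,  9.46184572e-01,
        -1.42277933e+02],
       [ 0.00000000e+00,  0.00000000e+00,  0.00000000e+00,
         1.00000000e+00]])}
```

View pics/scene0.png

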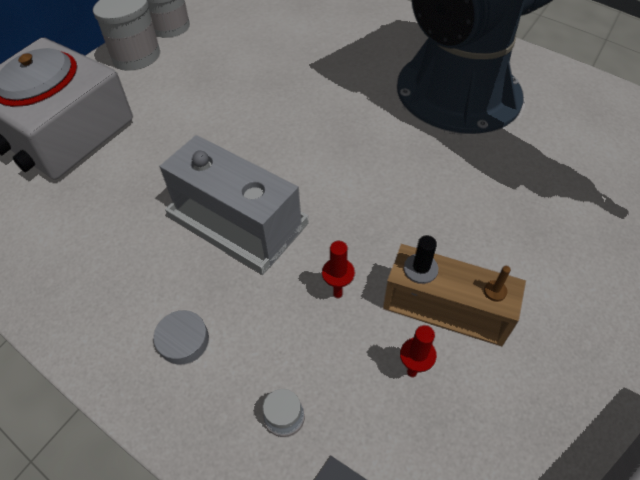

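View pics/top0.png

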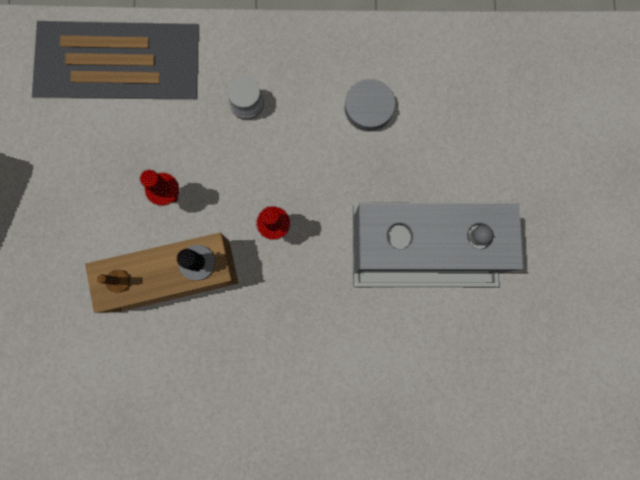

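Scene view: the candidates are the black-handled rod in the rack at scene (427,241) / top (188,260), red lookalikes at scene (339,247) and (424,333) / top (272,217) and (150,178), and the brown stick at scene (504,268) / top (103,279). I choose the black handle with the steel collar. The flat white stopper is in the bore at scene (254,190) / top (400,237), and the ball (roller head) is at scene (201,158) / top (482,235). I'll check this in a close crop.

```bash
python3 - <<'E'
import cv2,numpy as np
s=cv2.imread("pics/scene0.png");t=cv2.imread("pics/top0.png")
z=lambda im,x,y,w,h,k:cv2.resize(im[y:y+h,x:x+w],None,fx=k,fy=k,interpolation=cv2.INTER_CUBIC)
a=np.vstack([np.hstack([z(s,380,220,80,60,5),z(t,150,225,80,60,5)]),np.hstack([z(s,220,165,80,60,5),z(t,360,205,80,60,5)])])
cv2.imwrite("pics/crop1.png",a)
E
```

```text
(no output)
```

View pics/crop1.png

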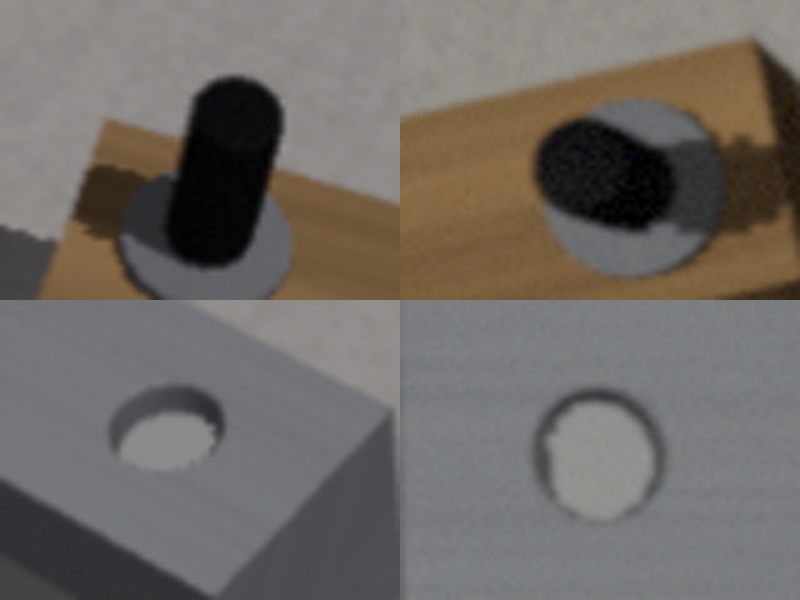

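The crop confirms the choice: black handle on a grey steel collar in the rack, and a flat white stopper in the empty-looking bore. Centres: handle top scene (427.6,243.0) / top (187.2,258.6), collar top top-view (196.4,262.4), bore rim scene (253.3,190.6) / top (399.8,235.8).

```bash
cat > h.py <<'E'
import cv2,numpy as np
from scipy.spatial.transform import Rotation as R
from workcell import telemetry, viewer
def ray(n,px,tcp=None):
    c=viewer.calibration(n);K=np.array([[c["fx"],0,c["cx"]],[0,c["fy"],c["cy"]],[0,0,1]])
    u=cv2.undistortPoints(np.array([[px]],float),K,c["distortion"])[0,0]
    d=np.array([u[0],u[1],1])
    if n=="wrist":
        T=c["tool_from_camera"];p,o=tcp;M=R.from_euler("xyz",o).as_matrix()
        return M@T[:3,3]+p, M@T[:3,:3]@d
    return c["position"],R.from_euler("xyz",c["rotation"]).as_matrix()@d
def atz(n,px,z,tcp=None):
    p,d=ray(n,px,tcp);return (p+d*(z-p[2])/d[2]).round(1)
def tri(a,b):
    A=[];B=[]
    for p,d in(a,b):
        d=d/np.linalg.norm(d);P=np.eye(3)-np.outer(d,d);A.append(P);B.append(P@p)
    return np.linalg.lstsq(np.vstack(A),np.hstack(B),rcond=None)[0].round(1)
E
python3 - <<'E'
from h import *
print("handle",tri(ray("scene",(427.6,243)),ray("top",(187.2,258.6))),atz("scene",(427.6,243),153),atz("top",(187.2,258.6),153))
print("collar",atz("top",(196.4,262.4),91),atz("scene",(421.2,267.4),91))
print("bore",tri(ray("scene",(253.3,190.6)),ray("top",(399.8,235.8))),atz("scene",(253.3,190.6),115),atz("top",(399.8,235.8),115))
print("ball",tri(ray("scene",(201,158)),ray("top",(482,235))))
for c in [(359,203),(519,204),(521,270),(359,270)]: print("corner",atz("top",c,115))
print("stick",tri(ray("scene",(504,268)),ray("top",(103,279))))
print("red",tri(ray("scene",(339,245)),ray("top",(270,217))), tri(ray("scene",(424,330)),ray("top",(149,178))))
for c in [(87,265),(222,235),(232,280),(95,308)]: print("rack",atz("top",c,85))
print(R.from_euler("xyz",telemetry.get_state()["orientation"]).as_matrix().round(3))
E
```

```text
handle [520.6 164.  147.8] [523.8 165.8 153. ] [520.4 162.  153. ]
collar [521.1 163.5  91. ] [522.8 165.2  91. ]
bore [ 555.2 -116.7  111.3] [ 557.3 -113.9  115. ] [ 554.9 -116.5  115. ]
ball [ 554.6 -225.9  123.4]
corner [600.5 -61.4 115. ]
corner [ 599.1 -282.   115. ]
corner [ 508.1 -279.5  115. ]
corner [508.3 -60.1 115. ]
stick [495.8 269.  143.2]
red [578.4  59.4 129.1] [630.3 220.4 132.8]
rack [518.5 314.6  85. ]
rack [560.4 130.   85. ]
rack [497.  114.7  85. ]
rack [459.4 300.3  85. ]
[[-0.968  0.249 -0.   ]
 [ 0.249  0.968 -0.001]
 [-0.    -0.001 -1.   ]]
```

Measurements agree to within 3 mm: handle top about 150 (expected 153), bore rim about 113 (expected 115), ball to bore 109 mm, stick to rod 108 mm. The rod is at about (522,164) and the bore at about (556,-115). First I move above the rod at constant yaw.

```bash
python3 -m handwheel '[[-3,-1.4,0,0],[-6.5,-3,0,0],[-10,-4.6,0,0],[-13.5,-6.2,0,0],[-17,-7.7,0,0],[-20.5,-9.3,0,0],[-24,-10.9,0,0],[-27.5,-12.5,0,0],[-31,-14.1,0,0],[-34.5,-15.7,0,0],[-38,-17.2,0,0],[-41.5,-18.8,0,0],[-44.5,-20.2,0,0],[-46.4,-21.1,0,0],[-46.4,-21.1,0,0],[-46.4,-21.1,0,0]]' 1; python3 - <<'E'
from h import *
s=telemetry.get_state();print(s["eef_pos"],s["orientation"],s["joints"].round(2))
im=viewer.capture("wrist");cv2.imwrite("pics/w1.png",im[:,:,::-1])
E
```

```text
clock: 1.43
eef_pos: [521.7, 163.5, 230.7]
orientation: [-3.141, -0.001, 2.888]
ft_force: [-0.9, -0.3, -0.0]
gripper_width: 0.996
grasp_force: 0.0
[521.65923551 163.47643727 230.65167095] [-3.14103060e+00 -1.05484155e-03  2.88790866e+00] [0.3  0.31 0.09 1.35 0.   0.56]
```

View pics/w1.png

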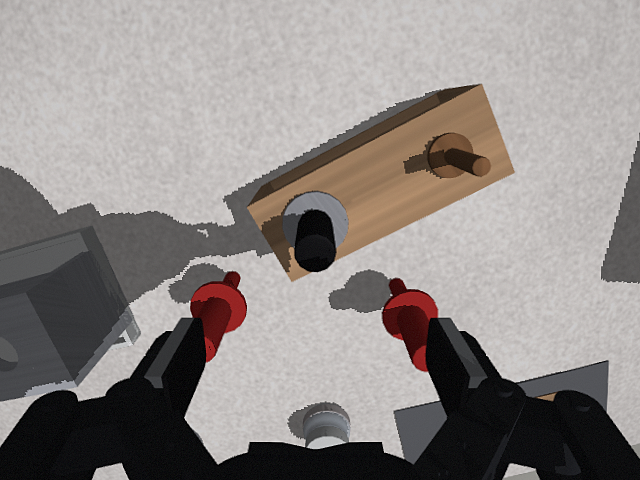

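The wrist view shows the black handle top at (315,253) with collar (316,222), between the two red lookalikes, which are farther out in tool -x. I'll check that against the estimate.

```bash
python3 - <<'E'
from h import *
s=telemetry.get_state();t=(s["eef_pos"],s["orientation"])
print(atz("wrist",(315,253),153,t),atz("wrist",(316,221),91,t))
M=R.from_euler("xyz",s["orientation"]).as_matrix()
for p in [(578,59,0),(630,220,0),(555.5,-115.5,230)]: print((M.T@(np.array(p)-s["eef_pos"])).round(1))
E
python3 -m handwheel '[[0,0,3,0],[0,0,6,0],[0,0,9,0],[0,0,11,0],[0,0,12,0],[0,0,12.3,0],[0,0,12.3,0]]' 1
```

```text
[520.3 163.3 153. ] [518.4 164.5  91. ]
[-81.6 -87.6 230.8]
[-91.8  81.3 230.8]
[-103.2 -262.2    0.9]
clock: 2.07
eef_pos: [521.0, 164.8, 108.6]
orientation: [-3.142, -0.0, 2.891]
ft_force: [-0.3, -0.8, 0.9]
gripper_width: 0.999
grasp_force: 0.0
```

The wrist estimate (520,163) agrees. Closing on the handle.

```bash
python3 -m handwheel '[[0,0,0,0],[0,0,0,0],[0,0,0,0],[0,0,0,0],[0,0,0,0],[0,0,0,0],[0,0,0,0],[0,0,0,0],[0,0,0,0],[0,0,0,0],[0,0,0,0],[0,0,0,0]]' -1
```

```text
clock: 3.07
eef_pos: [521.7, 164.3, 108.9]
orientation: [3.141, 0.001, 2.89]
ft_force: [-0.7, -1.1, 5.3]
gripper_width: 0.29
grasp_force: 58.5
```

The opening of 0.29 (about 25 mm) matches the 26 mm handle. Lifting 135 mm.

```bash
python3 -m handwheel '[[0,0,-0.5,0],[0,0,-1.5,0],[0,0,-3,0],[0,0,-5,0],[0,0,-7,0],[0,0,-9,0],[0,0,-11,0],[0,0,-12.5,0],[0,0,-13.3,0],[0,0,-13.5,0],[0,0,-13.5,0],[0,0,-13.5,0]]'; python3 - <<'E'
from h import *
s=telemetry.get_state();M=R.from_euler("xyz",s["orientation"]).as_matrix()
print(s["eef_pos"],(M.T@(np.array([555.5,-115.5,s["eef_pos"][2]])-s["eef_pos"])).round(1))
a=viewer.capture("scene")[:,:,::-1]
cv2.imwrite("pics/s2.png",a[100:360,240:560])
E
```

```text
clock: 4.07
eef_pos: [521.1, 164.2, 242.5]
orientation: [-3.141, -0.001, 2.89]
ft_force: [0.3, 0.3, -1.3]
gripper_width: 0.288
grasp_force: 59.1
[521.066393   164.16140174 242.52236049] [-1.030e+02 -2.623e+02  1.000e-01]
```

View pics/s2.png

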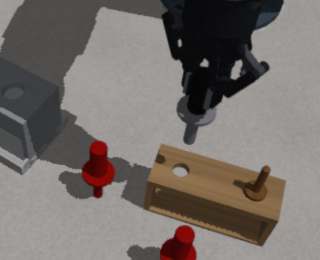

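The rod hangs upright in the fingers, shaft tip at about (428,240) in the scene image, and the rack hole is empty. Carrying it over the bore.

```bash
python3 -m handwheel '[[-0.3,-0.7,0,0],[-0.9,-2.2,0,0],[-1.7,-4.2,0,0],[-2.5,-6.4,0,0],[-3.4,-8.6,0,0],[-4.3,-10.9,0,0],[-5.2,-13.2,0,0],[-6.1,-15.5,0,0],[-7,-17.8,0,0],[-7.9,-20.1,0,0],[-8.8,-22.4,0,0],[-9.5,-24.2,0,0],[-10,-25.5,0,0],[-10.3,-26.2,0,0],[-10.3,-26.2,0,0],[-10.3,-26.2,0,0],[-10.3,-26.2,0,0]]'; python3 - <<'E'
from h import *
s=telemetry.get_state();print(s["eef_pos"])
z=lambda n,x,y:cv2.resize(viewer.capture(n)[y:y+150,x:x+200,::-1],None,fx=2,fy=2)
w=viewer.capture("wrist")[:,:,::-1]
cv2.imwrite("pics/s3.png",np.hstack([cv2.resize(w,(400,300)),z("scene",160,80)]))
E
```

```text
clock: 5.53
eef_pos: [555.8, -114.3, 243.3]
orientation: [3.141, -0.0, 2.891]
ft_force: [-0.5, 1.3, -2.2]
gripper_width: 0.287
grasp_force: 59.1
[ 555.7692055  -114.27631731  243.26652598]
```

View pics/s3.png

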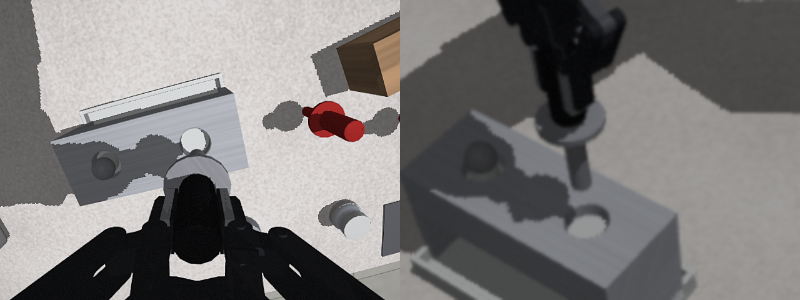

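Wrist view: bore at about (312,226) full-res, partly behind the collar. Scene view: shaft tip at about (249,171), just above the bore at (253,190). Checking the numbers.

```bash
python3 - <<'E'
from h import *
s=telemetry.get_state()
print(atz("scene",(249,171.5),157.4),atz("scene",(253.3,190.6),115),atz("wrist",(312,226),115,(s["eef_pos"],s["orientation"])))
E
```

```text
[ 557.6 -115.3  157.4] [ 557.3 -113.9  115. ] [ 553.  -116.8  115. ]
```

Tip and bore agree within 2 mm. Descending to just before the stopper, then slowly pressing.

```bash
python3 -m handwheel '[[0,0,1,0],[0,0,2.2,0],[0,0,3.4,0],[0,0,4.4,0],[0,0,5,0],[0,0,5.3,0],[0,0,5.6,0],[0,0,5.8,0],[0,0,6,0],[0,0,6.2,0],[0,0,6.4,0],[0,0,6.4,0]]'
```

```text
clock: 6.63
eef_pos: [556.3, -115.2, 179.9]
orientation: [3.141, 0.001, 2.89]
ft_force: [-0.5, 0.4, -2.3]
gripper_width: 0.289
grasp_force: 59.4
```

```bash
python3 -m handwheel '[[0,0,0.2,0],[0,0,0.4,0],[0,0,0.6,0]]'; python3 -m handwheel '[[0,0,0.2,0],[0,0,0.4,0],[0,0,0.6,0]]'; python3 - <<'E'
from h import *
cv2.imwrite("pics/s4.png",cv2.resize(viewer.capture("scene")[100:280,140:340,::-1],None,fx=3,fy=3))
E
```

```text
clock: 6.88
eef_pos: [556.5, -115.2, 174.3]
orientation: [3.141, 0.002, 2.89]
ft_force: [-1.2, 1.0, 8.4]
gripper_width: 0.292
grasp_force: 60.0
clock: 7.13
eef_pos: [556.4, -115.2, 168.1]
orientation: [3.141, 0.002, 2.89]
ft_force: [0.5, 0.1, -3.3]
gripper_width: 0.29
grasp_force: 59.5
```

View pics/s4.png

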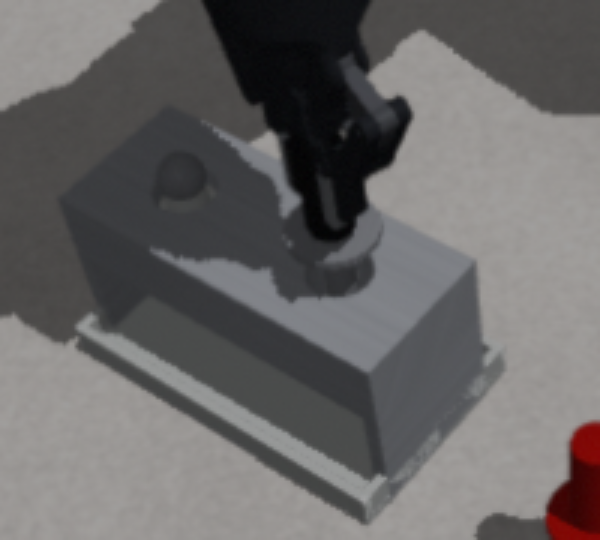

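The shaft is in the bore at crop (340,280) and the roller head is undisturbed at crop (182,180). The force peaked at 8.4 N and then eased. I continue down to just above contact.

```bash
python3 -m handwheel '[[0,0,0.3,0],[0,0,0.6,0],[0,0,0.9,0],[0,0,1.2,0],[0,0,1.5,0]]'; python3 -m handwheel '[[0,0,0.3,0],[0,0,0.6,0],[0,0,0.9,0],[0,0,1.1,0],[0,0,1.1,0]]';  python3 -m handwheel '[[0,0,0.1,0],[0,0,0.2,0],[0,0,0.2,0]]'
```

```text
clock: 7.6
eef_pos: [555.7, -115.1, 151.8]
orientation: [-3.142, -0.0, 2.89]
ft_force: [-0.5, -0.0, -2.0]
gripper_width: 0.29
grasp_force: 59.5
clock: 8.02
eef_pos: [555.6, -115.1, 140.8]
orientation: [-3.142, -0.001, 2.89]
ft_force: [-0.6, 0.3, -2.2]
gripper_width: 0.288
grasp_force: 59.5
clock: 8.27
eef_pos: [555.8, -115.1, 139.2]
orientation: [3.142, 0.0, 2.89]
ft_force: [0.5, 0.5, -3.3]
gripper_width: 0.293
grasp_force: 59.5
```

```bash
python3 -m handwheel '[[0,0,0.1,0],[0,0,0.1,0]]'; python3 -m handwheel '[[0,0,0.1,0],[0,0,0.1,0]]'; python3 -m handwheel '[[0,0,0.1,0],[0,0,0.1,0]]'
```

```text
clock: 8.43
eef_pos: [556.0, -115.2, 138.9]
orientation: [-3.142, 0.001, 2.89]
ft_force: [-2.6, 0.0, 4.9]
gripper_width: 0.289
grasp_force: 59.9
clock: 8.6
eef_pos: [556.0, -115.2, 138.8]
orientation: [-3.142, 0.002, 2.89]
ft_force: [-7.9, 1.1, 17.8]
gripper_width: 0.288
grasp_force: 61.5
clock: 8.77
eef_pos: [556.1, -115.3, 138.7]
orientation: [3.142, 0.002, 2.89]
ft_force: [-13.6, 2.7, 31.9]
gripper_width: 0.291
grasp_force: 62.9
```

The collar is seated: the force rises with no further travel. I relieve the load, then open and check before retreating.

```bash
python3 -m handwheel '[[0,0,-0.1,0],[0,0,-0.2,0],[0,0,-0.2,0]]'; python3 -m handwheel '[[0,0,0,0],[0,0,0,0],[0,0,0,0],[0,0,0,0],[0,0,0,0],[0,0,0,0],[0,0,0,0],[0,0,0,0],[0,0,0,0]]' 0.8; python3 -m handwheel '[[0,0,-1,0],[0,0,-3,0],[0,0,-5,0],[0,0,-8,0],[0,0,-11,0],[0,0,-14,0],[0,0,-16,0],[3,0,-16,0],[6,0,-16,0],[9,0,-16,0],[12,0,-16,0],[14,0,-16,0],[15,0,-16,0],[15,0,-16,0],[15,0,-16,0]]'; python3 - <<'E'
from h import *
z=lambda n,x,y:cv2.resize(viewer.capture(n)[y:y+150,x:x+133,::-1],None,fx=3,fy=3)
cv2.imwrite("pics/s5.png",np.hstack([z("scene",155,120),z("top",370,160)]))
E
```

```text
clock: 9.02
eef_pos: [556.1, -115.2, 138.9]
orientation: [3.142, 0.001, 2.89]
ft_force: [-4.0, -0.8, 9.2]
gripper_width: 0.29
grasp_force: 60.2
clock: 9.77
eef_pos: [555.8, -115.1, 138.3]
orientation: [3.142, -0.0, 2.89]
ft_force: [-0.6, 0.2, -0.1]
gripper_width: 0.896
grasp_force: 0.0
clock: 11.02
eef_pos: [411.1, -77.9, 299.0]
orientation: [3.142, 0.001, 2.89]
ft_force: [0.4, -0.1, 0.9]
gripper_width: 0.9
grasp_force: 0.0
```

View pics/s5.png

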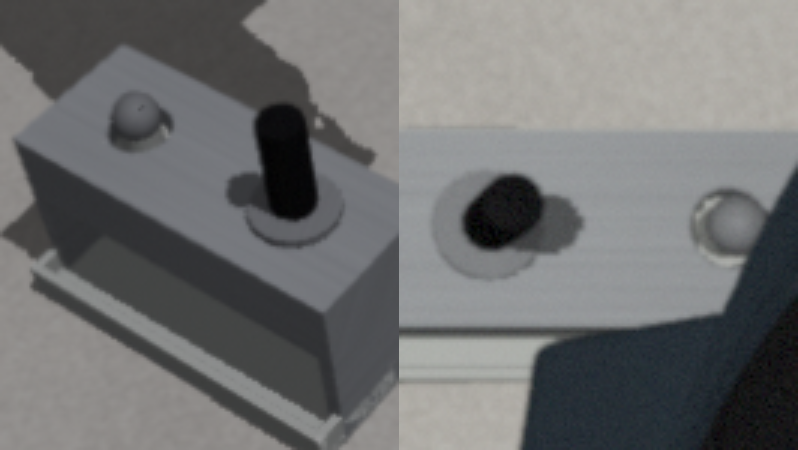

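The collar lies flat on the stand around the bore at crop (293,215), the handle is upright, and the ball is still seated at crop (135,115). The stopper isn't visible, so I'll look under the head with the wrist camera from the base side.

```bash
python3 -m handwheel '[[2,0.5,3,0],[4,1,6,0],[6,1.5,9,0],[8,2,12,0],[9,2,14,0],[9,2,15,0],[9,2,15,0],[9,2,15,0],[9,2,15,0]]'; python3 - <<'E'
from h import *
cv2.imwrite("pics/w6.png",viewer.capture("wrist")[:,:,::-1])
E
```

```text
clock: 11.87
eef_pos: [329.5, -36.2, 149.1]
orientation: [3.141, 0.001, 2.89]
ft_force: [0.7, -0.7, 0.6]
gripper_width: 0.903
grasp_force: 0.0
```

View pics/w6.png

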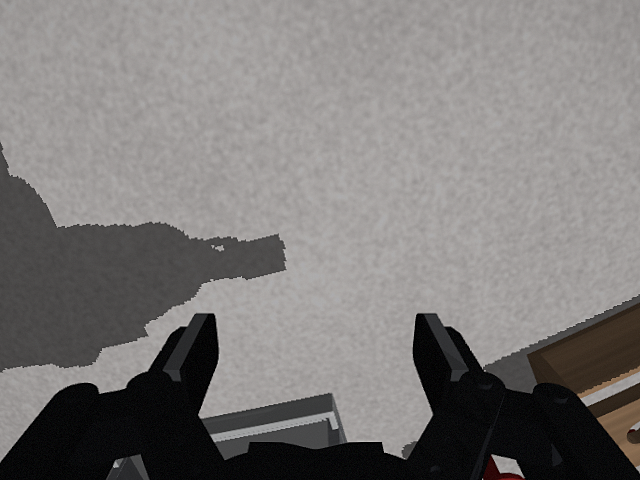

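That view shows only the tray edge at (270,425) and clear counter, with no stray stopper on this side. The force trace (8 N, then free travel until the collar seated at the tip height of 53 mm) means the stopper has been driven out below the head, and none is visible outside the tray. Handing in.

```bash
python3 -c "
from workcell import bot
print(bot.job_done())"
```

```text
the job is handed in; nothing more can be done
None
```

I handed the job in with the ejector standing released in the bore, collar flat on the stand, and the roller head still seated; the stopper in the tray was never seen and is inferred from the 8 N push followed by free travel, and no verdict was returned.

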